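Jack the surface plate off its levelling screw

TASK

The single levelling screw at the lug end of the granite surface plate must be unloaded so that it can be adjusted. Set the lever jack flat on the bench with its saddle centred under the drilled mark of the plate's lifting lug, then pump the jack's handle smoothly all the way down, so that only the jack lifts that end clear of its screw while the far end stays on its two screws. Finish still holding the handle right down with the plate raised; do not shift the plate sideways, and leave the V-block on the plate and the other tools where they are.

Things in the scene. Friction and masses are not known exactly. Their poses are not given: they have to be found in the camera images.
- jack: Loose lever jack (about 0.9 kg, grey steel). Origin: centre of its underside; x points to the nose, z up. Base 170 mm long, 50 wide (70 at the nose). A round guide 42 mm across, 60 mm ahead of the origin, carries ram and saddle. Behind it two upright cheeks, 50 mm over the outside, tops 41 mm up, from 37 mm ahead to 81 mm behind the origin; the handle pivots between them, 20 mm ahead, 30 mm up.
- jack_grip (a point): Middle between the jack's two cheeks, 20 mm behind its origin, 30 mm above the bench: where to take it from above, across its 50 mm width. The handle slopes up over it between the cheeks: its top is about 25 mm above this point, and about 42 mm above it at 40 mm further back. Axes as the jack's.
- saddle (a point): Centre of the top face of the jack's saddle, a steel disc 32 mm across on the ram, 60 mm ahead of the jack's origin; 60 mm above the bench with the handle up. It rises straight up by 45 mm per rad of handle travel, 16 mm in all.
- handle (a joint): Angle of the jack's pump handle, rad: 0 = fully up (its rest; it slopes 0.40 rad up towards the back), 0.36 = fully down at its stop. A spring and the load push it back up when let go: there is no catch. At the grip it takes about 3 to 6 N until the saddle meets the lug (at about 0.13), then 9 to 17 N with the plate lifted.
- handle_grip (a point): On the centre line of the handle's black rubber grip, 160 mm from the pivot: 127 mm behind the jack's origin and 92 mm up with the handle up; 140 mm behind and 36 mm up with it down. The grip is 85 mm long, 24 mm wide across the jack, 16 mm thick, and goes on 40 mm past this point. Axes parallel to the jack's with the handle up; they turn with the handle.
- plate: Black granite surface plate, 250 x 180 x 50 mm, about 6.5 kg, lying loose on three levelling screws of a low steel stand. Origin: centre of its underside, 45 mm above the bench. Its -x axis points out of the end that carries the steel lifting lug. That end rests on one screw, the +x end on two.
- lift_mark (a point): The lift point: underside of the steel lifting lug, straight below the drilled mark with crossed lines on its top; 160 mm from the plate's centre along -x, 35 mm out from the end face, 66 mm above the bench at the start. The lug is a level leaf 8 mm thick, 56 mm wide, its edge 29 mm beyond the mark; the bench below it is clear. Axes as the plate's.
- screw_seat (a point): Point on the plate's underside over the single levelling screw at the lug end, 100 mm from the plate's centre along -x; 45 mm above the bench when it rests on the screw, about 52 mm with the jack fully pumped.
- far_seat (a point): Point on the plate's underside midway between the two levelling screws of the other end (100 mm from the plate's centre along +x), 45 mm above the bench.
- ram: The jack's ram with its saddle; the origin is the same point as the saddle's centre.
- stand: Fixed low steel stand with the three levelling screws, under the plate; origin on the bench below the plate's centre.
- v_block: Steel V-block, 60 x 50 x 38 mm, standing on the plate near its far end: leave it. Origin: centre of its underside.
- spanner: Steel open-ended spanner 150 mm long lying at the near side of the bench: leave it. Origin: middle of its length, underside.
- screw_jack: Small dark round machinist's screw jack, 44 mm across, 57 mm high, standing beyond the plate: not the jack to use, leave it. Origin: centre of its underside.
- indicator_stand: Dial indicator on a magnetic stand, 180 mm high, at the far side: leave it. Origin: centre of the underside of its 50 mm square foot.
- ref_sphere: White reference ball on a post on a round foot, 93 mm high, at the far side: leave it. Origin: centre of the underside of its 60 mm foot.
- setup_block: Steel setup block with holes, 75 x 50 x 25 mm, at the near side: leave it. Origin: centre of its underside.
- micrometer: Micrometer lying flat, about 150 mm long, at the far side: leave it. Origin: underside, on the spindle line near the anvil gap.

How it is judged:
On the way, in this order (a step that is already met when the one before it is completed fails the run):
1. the jack stands flat with its saddle under the lift mark (within 10 mm), handle still up (horizontal distance between saddle and lift_mark below 0.01 m and value of joint handle below 0.08 rad and angle between jack's own z axis and vertical below 0.03 rad and linear speed of jack below 0.02 m/s), for 0.3 s.
2. the handle is pumped down and the saddle lifts the lug end clear of its screw (value of joint handle above 0.31 rad and height (world z) of screw_seat above 0.049 m and contact force between ram and plate above 5 N), for 0.2 s.
At the end, for the whole second after the job is handed in: Fingers hold the handle down (0.31 rad or more, over 1 N); the flat-standing jack's saddle carries the lug (over 5 N) within 12 mm of the mark; seat 4 mm or more above its screw; far end on its screws, moved under 8 mm; robot off the plate; plate still; V-block moved under 20 mm (all of step 2 and horizontal distance between saddle and lift_mark below 0.012 m and angle between jack's own z axis and vertical below 0.04 rad and contact force between stand and plate above 5 N and distance of far_seat from where it was at the start of the episode below 0.008 m and contact force between the fingers and jack above 1 N and contact force between each of the arm, the fingers and plate below 0.5 N and linear speed of plate below 0.01 m/s and distance of v_block from where it was at the start of the episode below 0.02 m); the arm keeps its last pose, push and grip.
It fails at once if the plate is shifted on its stand (far end moves more than 10 mm) (distance of far_seat from where it was at the start of the episode above 0.01 m).
It fails at once if the plate is lifted or pushed by the robot itself (more than 5 N) (contact force between any of the fingers, the arm and plate above 5 N).
It fails at once if the plate is jerked up or dropped (its centre faster than 0.1 m/s) (linear speed of plate above 0.1 m/s).
It fails at once if the V-block or another tool is moved more than 25 mm (distance of any of v_block, spanner, screw_jack, indicator_stand, ref_sphere, setup_block, micrometer from where it was at the start of the episode above 0.025 m).
It also fails if it takes over 51 s, if anything falls off the work surface, if the arm or the gripper's body presses on something with over 40 N, if the wrist force passes 120 N, or if a joint passes its speed limit or range.

ROBOT

A 6-joint arm with a two-finger parallel gripper is mounted at the origin on the work surface. World frame = base frame: x ahead of the robot, y to its left, z up, the work surface at z = 0. Lengths are in m, angles in rad, forces in N, time in s.
With the tool pointing down it reaches from about 0.2 to 0.875 m from the base axis. Payload 3.4 kg.
Tool frame: the origin (TCP) lies between the finger pads; the fingertips stand 25 mm ahead of it and the grasp point (between the pads) lies 6 mm ahead of it (r.nose_length is the z of the fingertips in the tool frame, in m); z points along the fingers, y is the line along which they close (so a half turn about z gives the same grasp; the last joint's range is limited). The gripper opens to 94 mm and grips with 3 to 60 N. Pads are 16 mm wide; open, the fingers measure 119 mm over their backs; the gripper's body (75 mm by 177 mm) begins 78 mm behind the grasp point.
Start: joints at [-0.121, 0.276, 1.505, -0, 1.361, -0.121], TCP at [0.575, -0, 0.203] pointing down, gripper open.
Joint ranges: [-2.89, 2.89], [-0.75, 2.08], [0.22, 2.7], [-1.18, 4.32], [0.11, 2.71], [-2.7, 2.7]. Speed limits (rad/s): [2.57, 2.57, 3.14, 3.14, 3.14, 3.14].

INTERFACE

Orientations are given as a unit quaternion [w, x, y, z].
In Python, from plant import r, gripper_to, inverse_kinematics, vision, models, telemetry gives the robot as it stands. Calls block until the motion is done:
- r.move_to(position, orientation): joint-space move of the TCP to a pose.
- r.move_l(position, rot=None, vel=0.15, guard=None): straight line of the TCP; rot=None keeps the orientation; vel is the mean speed in m/s. With guard (N) it stops when the force on the tool has changed by that much, and returns True; else False.
- r.movej(angles): joint-space move.
- gripper_to(opening, f_grip=None): finger opening in m; f_grip is the grip in N (None keeps the last); returns when the fingers have stopped.
- r.hold(seconds).
- inverse_kinematics(position, orientation): joint angles nearest the present ones, or None.
- vision.snapshot(name): name is "scene" or "side" or "wrist"; returns the picture (480x640x3 uint8, red, green, blue); there is no depth.
- vision.get_calibration(name): a dict with "fx", "fy", "cx", "cy" (pixels), "position" and "orientation" of the camera in the world. Camera axes: x right, y down, z forward; pixel columns grow to the right and rows downward; lengths in m; the calibration is good to about 2 mm. A picture is of the moment at which its call begins: read the wrist's pose just before it. get_calibration takes no time and is no camera call; for the wrist camera it gives the pose at the moment of the call.
A pose or a line that the arm cannot do raises r.PlanningError and nothing moves.
- r.sign_off(): hands the job in; it is judged then, once.
Trained networks look in the newest picture that a camera, given by its name, has taken for a name from the list of things; names that differ only in an ending like _2 or _b are one class to them, and where a whole thing is asked for, a point or a joint stands for the part that bears it (a point fixed in the world has none). Each returns a list of dicts, best first, with "score" (0 to 1); they miss things now and then, are a little off and sometimes report something else, mostly with a low value. They report only what shows in the picture. A call takes as long as a camera call.
- models.boxes_of(thing, camera): "at" ([x, y, z] in m, in world coordinates, good to about 4 mm: the middle of the surface that is visible of it).
- models.regions_of(thing, camera): "pixels" (480x640 bool, what is visible of it).
- models.mark_of(thing, camera): "at" ([x, y, z] in m, in world coordinates, good to about 4 mm: a listed point, or the origin of a listed thing).
Readings, each from a call of its own:
- telemetry.current_t(): time.
- telemetry.current_joints(): joint angles.
- telemetry.current_dq(): joint speeds.
- telemetry.current_joint_efforts(): joint torques, N m.
- telemetry.current_ee_pos(): TCP position.
- telemetry.current_tool_rot(): TCP orientation.
- telemetry.current_wrist_force(): force on the tool from outside, world axes, zero at the start.
- telemetry.current_torque(): the same for the moment, N m.
- telemetry.current_opening(): finger opening in m.
- telemetry.current_finger_force(): force on a finger pad.
Only numpy, scipy, OpenCV 4.12 (cv2) and the standard library are available. Lean on these libraries where they do the work, as an engineer would, in place of code of your own. Each camera call takes 0.05 s, during which the arm holds its last target. There are 200 camera calls.

## Working session

There is one attempt and no reset: what is moved stays moved. The work goes in short steps, each a Python script; the robot and the scene stay as the last script left them, time stands still between calls to the robot, and variables do not carry over. Pictures are saved under pics/ and viewed, at most 10 in all, crops included, and the job is handed in when it is done.

```bash
mkdir -p pics; ls; python3 - <<'E'
from plant import r, gripper_to, inverse_kinematics, vision, models, telemetry
import cv2
for c in ["scene","side"]:
    im=vision.snapshot(c); cv2.imwrite(f"pics/{c}0.png",im[:,:,::-1])
    k=vision.get_calibration(c); print(c,{a:(b if isinstance(b,float) else [round(float(v),3) for v in __import__('numpy').ravel(b)]) for a,b in k.items()})
    for n in ["jack","jack_grip","saddle","handle_grip","plate","lift_mark","screw_seat","far_seat","v_block","spanner","setup_block"]:
        print(n,[(round(float(d["score"]),2),[round(float(v),3) for v in d["at"]]) for d in models.mark_of(n,c)[:2]])
print(telemetry.current_t())
E
```

```text
pics
scene {'fx': 568.7525302310958, 'fy': 568.7525302310958, 'cx': 321.7190833016217, 'cy': 245.22106859257414, 'position': [1.115, 0.904, 0.961], 'orientation': [-0.12, 0.252, 0.871, -0.405]}
jack [(0.73, [0.343, 0.292, -0.0]), (0.58, [0.497, -0.265, 0.003])]
jack_grip []
saddle [(0.62, [0.521, -0.212, 0.061])]
handle_grip [(0.69, [0.369, -0.011, 0.004]), (0.65, [0.457, -0.388, 0.092])]
plate [(0.62, [0.551, 0.296, 0.043])]
lift_mark [(0.69, [0.561, 0.13, 0.066])]
screw_seat []
far_seat [(0.91, [0.542, 0.391, 0.045])]
v_block [(0.8, [0.582, 0.348, 0.093]), (0.15, [0.562, 0.133, 0.071])]
spanner [(0.65, [0.342, 0.292, -0.001])]
setup_block [(0.62, [0.37, -0.013, 0.002])]
side {'fx': 442.7431793337737, 'fy': 442.7431793337737, 'cx': 322.2251811183621, 'cy': 242.22586954097284, 'position': [0.516, 0.653, 0.701], 'orientation': [0.023, -0.033, 0.921, -0.388]}
jack [(0.82, [0.503, -0.268, 0.0]), (0.38, [0.556, 0.137, 0.062])]
jack_grip [(0.84, [0.496, -0.29, 0.029])]
saddle [(0.55, [0.523, -0.213, 0.064])]
handle_grip [(0.88, [0.456, -0.389, 0.094])]
plate [(0.96, [0.556, 0.295, 0.043]), (0.63, [0.496, -0.287, 0.031])]
lift_mark [(0.93, [0.554, 0.133, 0.062])]
screw_seat []
far_seat [(0.96, [0.547, 0.388, 0.043]), (0.41, [0.518, -0.211, 0.059])]
v_block [(0.73, [0.579, 0.347, 0.091])]
spanner [(0.66, [0.342, 0.287, -0.003])]
setup_block [(0.83, [0.368, -0.011, -0.007])]
1.2
```

View pics/scene0.png

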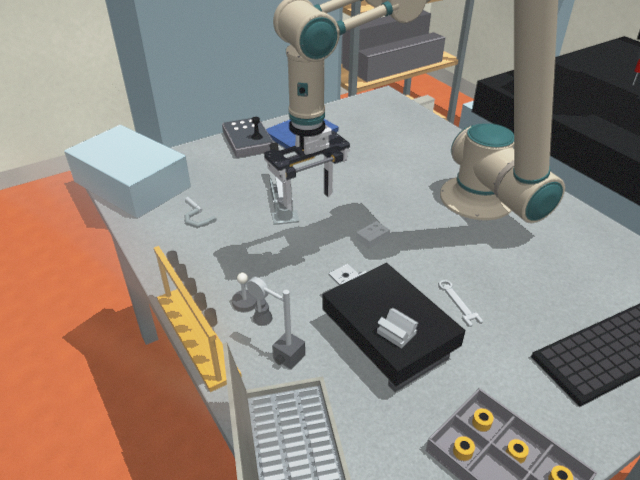

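View pics/side0.png

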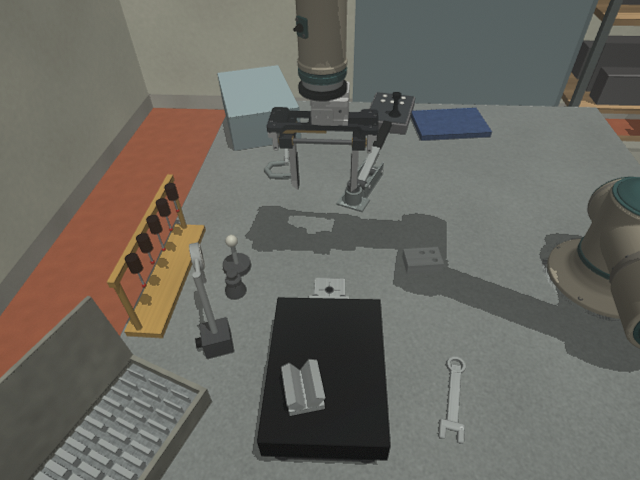

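The plate lies at about (0.555, 0.295) with its lug towards -y (side picture, pixel 329,288). The jack is at about (0.50, -0.267), nose towards the lug (saddle at side pixel 353,190). Next I look from close by at both.

```bash
cat > h.py <<'E'
from plant import r, gripper_to, inverse_kinematics, vision, models, telemetry
import numpy as np, cv2
from scipy.spatial.transform import Rotation as R
def quat(yaw, tilt=0., flip=False):
    """tool down, closing line across the jack; tilt>0 leans the fingertips towards jack -x"""
    x=np.array([np.cos(yaw),np.sin(yaw),0]); l=np.array([-np.sin(yaw),np.cos(yaw),0])
    z=-np.sin(tilt)*x-np.cos(tilt)*np.array([0,0,1.])
    y=-l if flip else l
    q=R.from_matrix(np.c_[np.cross(y,z),y,z]).as_quat()
    return np.r_[q[3],q[:3]]
def look(c,names,k=1):
    out={}
    for i in range(k):
        vision.snapshot(c)
        for n in names:
            d=models.mark_of(n,c)
            for e in d[:2]: out.setdefault(n,[]).append((round(float(e["score"]),2),np.round(e["at"],4).tolist()))
    for n in out: print(c,n,out[n])
    return out
E
python3 - <<'E'
from h import *
print(telemetry.current_tool_rot())
yaw=np.deg2rad(69.5)
for f in (0,1):
    for y in (yaw,np.pi/2): print(f,inverse_kinematics([.495,-.287,.2],quat(y,0,f)), inverse_kinematics([.555,.05,.1],quat(y,0,f)))
    print(inverse_kinematics([.555,-.06,.1],quat(np.pi/2,.4,f)))
r.move_to([.555,.05,.25],quat(np.pi/2,0,True))
k=vision.get_calibration("wrist");print(k["position"])
look("wrist",["lift_mark","far_seat","plate"],2)
cv2.imwrite("pics/w1.png",vision.snapshot("wrist")[:,:,::-1])
r.move_to([.495,-.30,.27],quat(yaw,0,True))
look("wrist",["jack","jack_grip","saddle","handle_grip"],2)
cv2.imwrite("pics/w2.png",vision.snapshot("wrist")[:,:,::-1]); print(telemetry.current_t())
E
```

```text
[3.35190275e-05 7.07106451e-01 7.07107110e-01 2.23903939e-05]
0 None None
0 [-6.47021739e-01  2.73612375e-01  1.51693291e+00 -4.44089210e-16
  1.35104737e+00  2.49457092e+00] None
None
1 [-6.47021739e-01  2.73612375e-01  1.51693291e+00 -4.44089210e-16
  1.35104737e+00 -2.89229242e-01] [-3.50173402e-02  3.26929432e-01  1.70313525e+00 -4.44089210e-16
  1.11152797e+00  3.22775156e-01]
1 [-6.47021739e-01  2.73612375e-01  1.51693291e+00 -4.44089210e-16
  1.35104737e+00 -6.47021739e-01] [-3.50173402e-02  3.26929432e-01  1.70313525e+00 -4.44089210e-16
  1.11152797e+00 -3.50173402e-02]
[ 0.04199548  0.36471041  1.73225963 -0.45037072  1.10577111  0.25911346]
[0.55331685 0.1311259  0.43144506]
wrist lift_mark [(0.6, [0.556, 0.1314, 0.0669]), (0.62, [0.5547, 0.1325, 0.0659])]
wrist far_seat [(0.7, [0.5239, -0.2103, 0.059])]
wrist plate [(0.34, [0.4992, -0.2664, 0.0049])]
wrist jack [(0.83, [0.4999, -0.2665, 0.003]), (0.86, [0.4964, -0.2672, 0.0028])]
wrist jack_grip [(0.77, [0.4926, -0.2866, 0.0341]), (0.17, [0.4559, -0.384, 0.0935]), (0.78, [0.497, -0.2871, 0.0321])]
wrist saddle [(0.67, [0.5217, -0.2092, 0.0629]), (0.8, [0.5243, -0.2112, 0.0589])]
wrist handle_grip [(0.66, [0.4555, -0.3841, 0.0937]), (0.64, [0.524, -0.2083, 0.0593]), (0.68, [0.4561, -0.3829, 0.0908]), (0.51, [0.4971, -0.2671, 0.0048])]
3.9167
```

```bash
python3 - <<'E'
from h import *
yaw=np.deg2rad(69.1); q=quat(yaw,0,True)
r.move_to([.4945,-.2862,.15],q)
print("hit",r.move_l([.4945,-.2862,.036],vel=.08,guard=8))
print(telemetry.current_ee_pos())
gripper_to(.03,50); print(telemetry.current_opening(),telemetry.current_finger_force(),telemetry.current_wrist_force())
cv2.imwrite("pics/s1.png",vision.snapshot("side")[:,:,::-1]); look("side",["saddle","handle_grip"])
print(telemetry.current_t())
E
```

```text
hit False
[ 0.49486558 -0.28646031  0.03653864]
0.048831923555830964 49.98786270618439 [-1.61158245  0.60383856  2.06969896]
side saddle [(0.44, [0.5246, -0.2153, 0.0605])]
side handle_grip [(0.3, [0.5564, 0.2931, 0.0444])]
7.0333
```

View pics/s1.png

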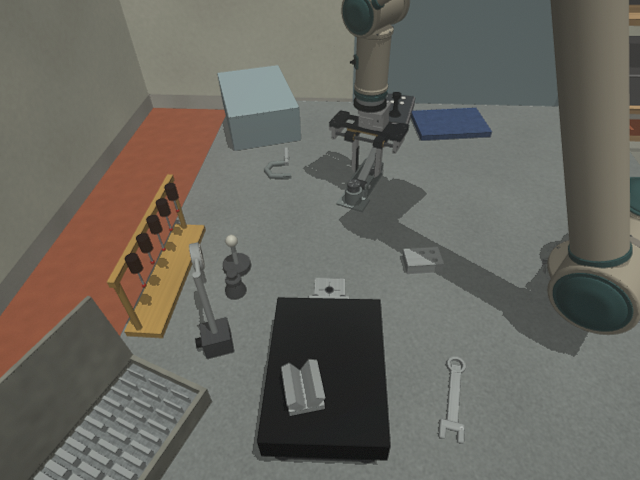

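The picture shows the gripper astride the jack's cheeks (about 365,165) with the saddle free at (353,190). Carry it to a staging place in front of the lug.

```bash
python3 - <<'E'
from h import *
p=telemetry.current_ee_pos()
r.move_l([p[0],p[1],.07],vel=.08)
yaw=np.deg2rad(91.); q=quat(yaw,0,True); d=np.array([np.cos(yaw),np.sin(yaw)])
m=np.array([.5555,.132]); g=m-d*.155
r.move_l([*g,.07],q,vel=.15)
print("hit",r.move_l([*g,.0365],vel=.05,guard=10), telemetry.current_ee_pos(),telemetry.current_opening(),telemetry.current_wrist_force())
cv2.imwrite("pics/s2.png",vision.snapshot("side")[:,:,::-1])
for c in ("side","scene","wrist"): look(c,["saddle","jack","jack_grip","handle_grip","lift_mark"],2)
print(telemetry.current_t())
E
```

```text
hit True [ 0.55843456 -0.02377421  0.03612798] 0.0484180268184217 [0.85821216 0.40285109 5.43696666]
side saddle [(0.67, [0.5538, 0.0557, 0.0592]), (0.44, [0.5565, 0.0544, 0.0606])]
side jack [(0.9, [0.5612, -0.0041, -0.0018]), (0.43, [0.7593, 0.2154, -0.0027]), (0.89, [0.5596, -0.0061, -0.0019]), (0.74, [0.3681, -0.0136, -0.0011])]
side jack_grip [(0.95, [0.5605, -0.0269, 0.0288]), (0.77, [0.5595, -0.025, 0.032])]
side handle_grip [(0.82, [0.5622, -0.1335, 0.0918]), (0.24, [0.5497, 0.3884, 0.0472]), (0.62, [0.5637, -0.1353, 0.089])]
side lift_mark [(0.98, [0.5525, 0.1359, 0.0616]), (0.8, [0.5561, 0.136, 0.0615]), (0.33, [0.7117, -0.3485, -0.0013])]
scene jack [(0.65, [0.5551, -0.0041, 0.0025]), (0.83, [0.5601, -0.0027, 0.003]), (0.62, [0.3418, 0.2875, -0.0027])]
scene jack_grip [(0.79, [0.5568, -0.0272, 0.0275]), (0.93, [0.5583, -0.0271, 0.0306]), (0.41, [0.5574, 0.0576, 0.0607])]
scene handle_grip [(0.65, [0.5627, -0.1368, 0.0922]), (0.36, [0.5534, 0.2918, 0.0435]), (0.9, [0.5628, -0.1345, 0.0913])]
scene lift_mark [(0.57, [0.5623, 0.1327, 0.065]), (0.31, [0.5557, -0.0268, 0.0306]), (0.76, [0.5589, 0.1317, 0.0676])]
scene saddle [(0.42, [0.5555, 0.0533, 0.0584])]
wrist saddle [(0.63, [0.5582, 0.0589, 0.0649]), (0.76, [0.56, 0.0582, 0.0604])]
wrist jack [(0.77, [0.5584, -0.0032, 0.0041]), (0.83, [0.5575, -0.0056, 0.0037]), (0.63, [0.5575, 0.0586, 0.0604])]
wrist jack_grip [(0.62, [0.5634, -0.0255, 0.0318]), (0.9, [0.5601, -0.0243, 0.0323]), (0.48, [0.5585, 0.0547, 0.0598])]
12.1167
```

View pics/s2.png

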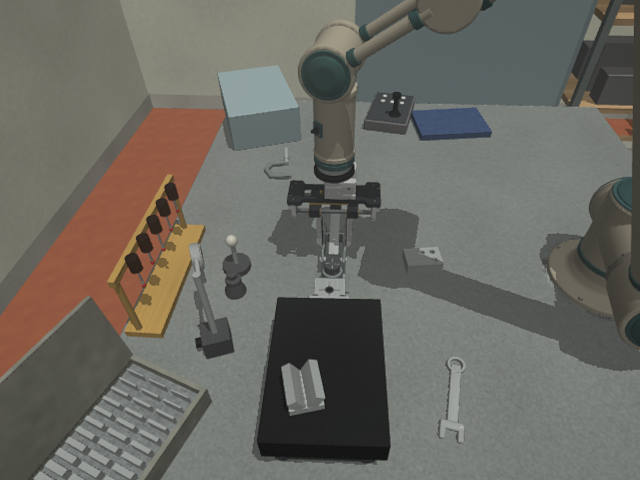

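The jack stands at (330,262), in line with the lug at (329,288). Its saddle is about 77 mm short of the mark, so I slide it in, release and check.

```bash
python3 - <<'E'
from h import *
p=telemetry.current_ee_pos()
print("hit",r.move_l([p[0],.053,p[2]+.0005],vel=.05,guard=15), telemetry.current_ee_pos(),telemetry.current_wrist_force())
p=telemetry.current_ee_pos(); r.move_l([p[0],p[1],.036],vel=.02)
gripper_to(.075); r.hold(.2)
p=telemetry.current_ee_pos(); r.move_l([p[0],p[1],.14],vel=.1)
r.move_to([.557,-.03,.24],quat(np.deg2rad(91),0,True))
for c in ("side","scene","wrist"): look(c,["saddle","jack","jack_grip","handle_grip","lift_mark"],2)
cv2.imwrite("pics/w3.png",vision.snapshot("wrist")[:,:,::-1])
print(telemetry.current_t())
E
```

```text
hit False [0.55822189 0.05320978 0.03643244] [ 0.22392657 -2.06300171 -4.92745281]
side jack [(0.74, [0.5628, 0.0711, 0.0009]), (0.91, [0.5598, 0.072, -0.0009]), (0.35, [0.7575, 0.2148, 0.0028])]
side jack_grip [(0.73, [0.5588, 0.0514, 0.0305]), (0.9, [0.5612, 0.0514, 0.032]), (0.19, [0.3662, -0.0134, -0.0002])]
side handle_grip [(0.92, [0.5636, -0.06, 0.0917]), (0.92, [0.5632, -0.0597, 0.0932])]
side lift_mark [(0.92, [0.554, 0.1361, 0.0625]), (0.8, [0.5562, 0.1347, 0.0597]), (0.49, [0.3696, -0.0118, -0.0011])]
scene saddle [(0.33, [0.7521, 0.0933, 0.0006]), (0.3, [0.5501, 0.2952, 0.0435])]
scene jack [(0.57, [0.5537, 0.0739, -0.0008]), (0.96, [0.5554, 0.0713, 0.0005])]
scene jack_grip [(0.69, [0.3705, -0.0086, 0.0017]), (0.68, [0.5569, 0.0516, 0.0315]), (0.75, [0.5569, 0.0505, 0.0279])]
scene handle_grip [(0.56, [0.5605, -0.0575, 0.0931]), (0.92, [0.5592, -0.0601, 0.0928])]
scene lift_mark [(0.8, [0.5596, 0.1355, 0.0671]), (0.86, [0.562, 0.1349, 0.0677])]
wrist jack [(0.77, [0.5546, 0.0729, 0.0048]), (0.7, [0.556, 0.1334, 0.0657]), (0.98, [0.5585, 0.0764, 0.0067])]
wrist jack_grip [(0.63, [0.5594, 0.0521, 0.0324]), (0.92, [0.5581, 0.0529, 0.0321]), (0.4, [0.56, -0.0518, 0.0931])]
wrist handle_grip [(0.69, [0.5641, -0.0552, 0.0933]), (0.57, [0.5629, -0.0534, 0.0912])]
wrist lift_mark [(0.92, [0.5553, 0.1317, 0.0646]), (0.67, [0.5545, 0.1329, 0.0651])]
18.4917
```

View pics/w3.png

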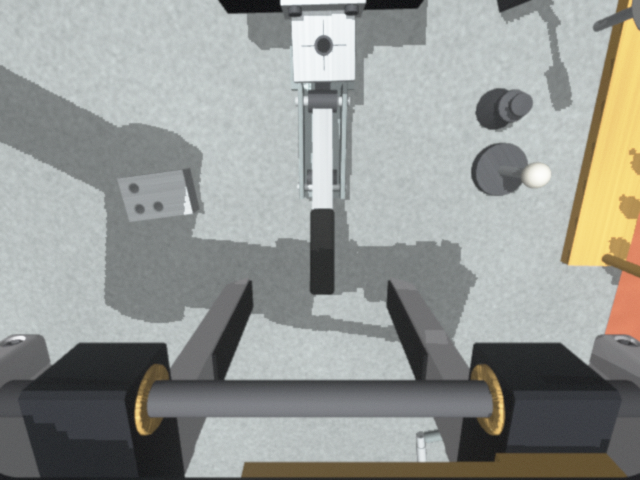

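The drilled mark (323,45) lies over the guide, in line with the jack. The handle grip is at (322,250), free between the open fingers. The saddle comes out at about (0.557, 0.132) and the mark at (0.557, 0.1335), which is within tolerance. Next I close the fingers and press the handle down along its arc.

```bash
cat >> h.py <<'E'
yaw=np.deg2rad(91.7); D=np.array([np.cos(yaw),np.sin(yaw),0]); Z=np.array([0,0,1.])
O=np.array([.5580,.0722,0])
def pose(th,lift=0.):
    a=.40-th; n=np.sin(a)*D+np.cos(a)*Z; u=-np.cos(a)*D+np.sin(a)*Z
    return O+.02*D+.03*Z+.16*u+(.008+.025+lift)*n, quat(yaw,a,True)
E
python3 - <<'E'
from h import *
gripper_to(0.0,20); print(r.nose_length,telemetry.current_opening())
p,q=pose(0,.05); r.move_to(p,q)
r.move_l(pose(0,.006)[0],vel=.08)
f0=np.array(telemetry.current_wrist_force())
for th in (0.02,.06,.12,.18,.24,.29,.33):
    p,q=pose(th); h=r.move_l(p,q,vel=.03,guard=30)
    print(th,h,np.round(np.array(telemetry.current_wrist_force())-f0,1),np.round(np.array(telemetry.current_ee_pos())-p,4))
    if h: break
look("side",["handle_grip","jack","lift_mark","far_seat"]); look("scene",["handle_grip","screw_seat","lift_mark"])
cv2.imwrite("pics/s4.png",vision.snapshot("side")[:,:,::-1])
print(telemetry.current_t())
E
```

```text
0.025 0.0003459927982666258
0.02 False [-0.3 -0.3 -0.6] [-0.0001 -0.0002 -0.0001]
0.06 False [-1.  -0.1  0.7] [ 0.     -0.0002  0.0001]
0.12 False [-1.1  0.5 -0. ] [-0.0001 -0.0001  0.    ]
0.18 False [0.3 0.9 2. ] [0.0001 0.     0.0002]
0.24 False [-0.7  1.1  0.8] [ 0.     -0.      0.0001]
0.29 False [-0.4  0.4  1.7] [0.0001 0.0001 0.0001]
0.33 False [-2.   2.   7.4] [0.0001 0.0005 0.001 ]
side handle_grip [(0.96, [0.5613, -0.0647, 0.0662]), (0.32, [0.5481, 0.392, 0.0453])]
side jack [(0.87, [0.5594, 0.0724, 0.0003])]
side lift_mark [(0.72, [0.7087, -0.3457, 0.0006])]
side far_seat [(0.65, [0.5473, 0.3919, 0.0466])]
scene handle_grip [(0.96, [0.5607, -0.0651, 0.0673])]
scene screw_seat [(0.31, [0.7064, -0.3516, 0.0009])]
scene lift_mark [(0.76, [0.5599, 0.1319, 0.069])]
24.4
```

View pics/s4.png

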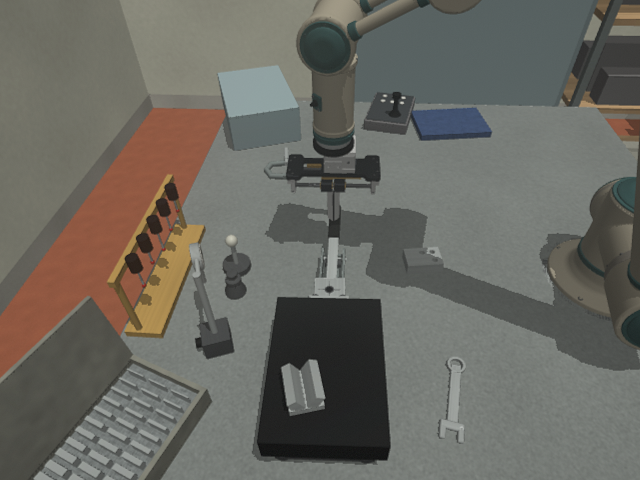

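The handle only reads about 0.17 rad (grip at z 0.067) although the fingertips should be lower. I zoom in to see the contact.

```bash
python3 - <<'E'
from h import *
w=vision.snapshot("wrist"); a=vision.snapshot("side")[130:300,240:430]; b=vision.snapshot("scene"); 
k=vision.get_calibration("scene")
q=k["orientation"]; Rm=R.from_quat([*q[1:],q[0]]).as_matrix()
c=Rm.T@(np.array([.56,-.06,.06])-k["position"]); u=int(k["fx"]*c[0]/c[2]+k["cx"]); v=int(k["fy"]*c[1]/c[2]+k["cy"]); print(u,v)
b=b[max(v-75,0):v+75,max(u-70,0):u+70]
o=np.zeros((600,800,3),np.uint8)
f=lambda im,w_,h_: cv2.resize(im,(w_,h_),interpolation=cv2.INTER_CUBIC)
o[:300,:400]=f(w,400,300); o[300:,:335]=f(a,335,300); o[:430,400:]=f(b,400,430)
cv2.imwrite("pics/m1.png",o[:,:,::-1])
print(telemetry.current_opening(),telemetry.current_finger_force(),telemetry.current_wrist_force())
E
```

```text
300 234
0.0004483797195823719 3.8585433777188882 [-1.74742649  1.97544001  7.61053819]
```

View pics/m1.png

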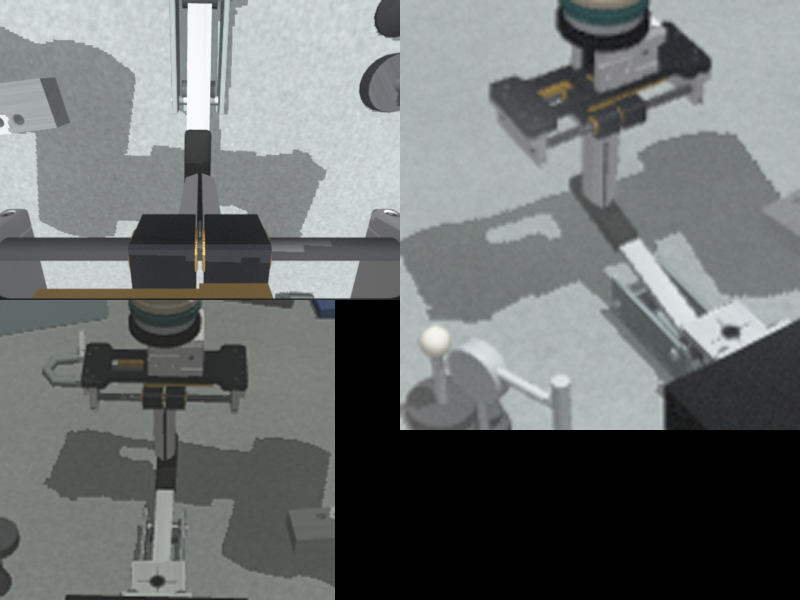

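The fingertips do sit on top of the rubber grip (400-view at about 605,205), but the handle is only about half down. So contact is effectively about 25 mm nearer the TCP than I assumed. I keep pressing along the arc with a guard, checking the grip height.

```bash
python3 - <<'E'
from h import *
p=np.array(telemetry.current_ee_pos()); print(p); q=quat(yaw,.04,True)
for dz in (.007,.014,.021):
    h=r.move_l(p-D*dz*.14-Z*dz,q,vel=.03,guard=14)
    print(dz,h,np.round(telemetry.current_wrist_force(),1),np.round(telemetry.current_ee_pos(),4))
    if h: break
look("side",["handle_grip","jack","lift_mark"]); look("scene",["handle_grip","lift_mark"])
cv2.imwrite("pics/s5.png",vision.snapshot("side")[130:300,240:430][:,:,::-1]); print(telemetry.current_t())
E
```

```text
[ 0.56223755 -0.06447812  0.07536169]
0.007 False [-1.9  0.5  8.8] [ 0.5623 -0.0659  0.0696]
0.014 False [-2.4 -1.7  9.2] [ 0.5623 -0.0675  0.0627]
0.021 False [-2.9 -2.1  8.3] [ 0.5623 -0.0688  0.0557]
side handle_grip [(0.8, [0.5599, -0.0707, 0.0471])]
side jack [(0.82, [0.5578, 0.0699, 0.0035])]
side lift_mark [(0.86, [0.5533, 0.1356, 0.0656]), (0.48, [0.5598, 0.0487, 0.0312])]
scene handle_grip [(0.58, [0.5608, -0.0695, 0.0494]), (0.36, [0.7615, 0.0249, 0.0017])]
scene lift_mark [(0.64, [0.5595, 0.1305, 0.0756])]
26.0583
```

```bash
python3 - <<'E'
from h import *
p=np.array(telemetry.current_ee_pos())
for dz in (.004,.008,.011,.013,.015,.017):
    h=r.move_l(p-D*dz*.08-Z*dz,vel=.025,guard=8)
    print(dz,h,np.round(telemetry.current_wrist_force(),1),np.round(telemetry.current_ee_pos(),4))
    if h: break
r.hold(.5); print(np.round(telemetry.current_wrist_force(),1))
look("side",["handle_grip","jack","lift_mark","far_seat"],2); look("scene",["handle_grip","lift_mark","far_seat"],2)
o=np.vstack([cv2.resize(vision.snapshot("side")[200:330,240:430],(570,390)),]); cv2.imwrite("pics/s6.png",o[:,:,::-1]); print(telemetry.current_t())
E
```

```text
0.004 False [-1.6  0.2  8.6] [ 0.5623 -0.0693  0.0532]
0.008 False [-2.  -0.4  8.7] [ 0.5623 -0.0698  0.0492]
0.011 False [-1.5 -1.1  9. ] [ 0.5623 -0.0702  0.0462]
0.013 False [-2.8 -1.4  9.3] [ 0.5623 -0.0704  0.0443]
0.015 False [-3.  -0.8 10.6] [ 0.5623 -0.0706  0.0426]
0.017 False [-4.3 -0.2 18.3] [ 0.5624 -0.0706  0.0419]
[-5.   0.4 18.9]
side handle_grip [(0.81, [0.5598, -0.0691, 0.0339]), (0.65, [0.563, -0.07, 0.0296])]
side lift_mark [(0.71, [0.5547, 0.1368, 0.0717]), (0.56, [0.5534, 0.1329, 0.0713])]
side far_seat [(0.94, [0.5463, 0.394, 0.0473]), (0.85, [0.548, 0.392, 0.0456])]
scene lift_mark [(0.75, [0.5602, 0.132, 0.0792]), (0.61, [0.5603, 0.133, 0.0762]), (0.44, [0.5519, 0.2914, 0.0503])]
scene far_seat [(0.22, [0.7519, 0.2178, -0.0015]), (0.74, [0.5424, 0.395, 0.0481])]
scene handle_grip [(0.82, [0.5608, -0.069, 0.0364]), (0.67, [0.7533, 0.2165, 0.0001])]
29.1
```

View pics/s6.png

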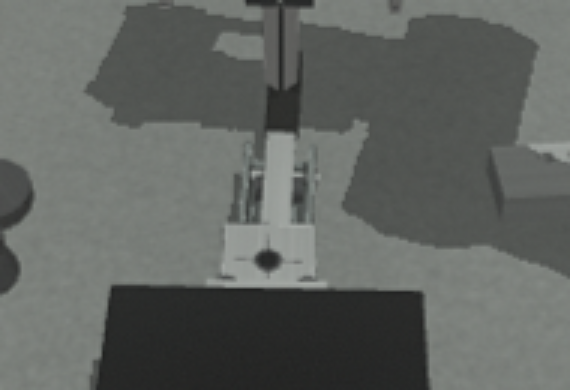

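The handle is on its stop: the force rose from 9 to 19 N and the grip is at z about 0.035. The lug is raised from 0.066 to about 0.075, and the mark is still over the jack's line (267,260). I hand it in.

```bash
python3 -c "
from h import *
print(np.round(telemetry.current_wrist_force(),1)); print(r.sign_off())"
```

```text
[-4.2 -0.  17.9]
the job is handed in; nothing more can be done
None
```

The job is handed in, verdict not shown: the jack's saddle is about 3 mm from the lift mark by the cameras, the handle is held on its stop at about 18 N, and the lug end is raised about 9 mm at the lug.

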